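# Zero the exposure clock and hold the plate-maker's shutter half open

### The job

A test plate for a foil-blocking die is lying ready under its brass weight on the exposure unit. First turn the exposure clock's black reset knob back, anticlockwise, to its zero stop; only then slide the sprung shutter open by its orange grip to the red half-way mark, without running well past it, and keep holding it there so that only half the plate gets light. Finish while still holding the shutter against its spring, and leave the weight and everything else on the bench where it is.

Things in the scene. Friction and masses are not known exactly. Their poses are not given: they have to be found in the camera images.
- unit: Plate exposure unit: fixed sheet-metal box, 300 (x) x 420 (y) x 100 mm high, on a 3 mm mat; place and yaw change. Origin: centre of underside, z up; its -x side faces the robot. Flat top with a flush glass window (160 in x by 120 in y, centre x +25, y -10 mm), black shutter blade under it, a slot along y near the -x edge and a white clock dial, 88 mm across, near the -x -y corner.
- clock (a joint): Exposure clock: angle (rad) of the black reset knob about a vertical axis: 0 at the firm zero stop, growing clockwise seen from above, up to 4.7; starts between 0.8 and 2.3. To reset, turn anticlockwise seen from above. Light friction of about 0.04 N m; it stays where it is left.
- clock_grip (a point): On the knob's axis (x -90, y -148 mm in the unit's frame), 25 mm above the case top; turns with the knob. Grip bar: 50 mm long along this point's x, 14 mm thick along its y, from 10 to 38 mm above the case top, on a skirt 52 mm across. White line and red needle mark its +x end; at zero they point along the unit's +x, to the red tick of the dial.
- shutter (a joint): Shutter opening (m): 0 shut, 0.06 half-way mark, 0.12 fully open; grows as the grip moves along the unit's +y. A spring pulls it shut with about 2.7 N at 0, 8 N at half and 13.5 N fully open (90 N/m, plus about 0.6 N friction); let go, it snaps shut.
- shutter_grip (a point): Centre of the shutter's orange grip, 26 mm above the case top: an upright round knob, 24 mm across, from 10 to 42 mm above the case top, on a 15 mm collar. Moves with the shutter along the unit's y; shut, it is at x -105, y -10 mm in the unit's frame. Axes as the unit's.
- half_mark (a point): Point on the case top straight under the grip's centre when the shutter is half open: x -105, y +50, z +100 mm in the unit's frame. The long red tick beside the slot (on its -x side) is level with it; black ticks mark shut, quarter, three-quarter and fully open.
- weight: Brass contact weight, 36 x 80 x 30 mm with a small wooden knob (50 mm high in all), about 0.7 kg, lying on the grey test plate in the middle of the window. Loose: leave it alone. Origin: centre of its underside.
- loupe: Black magnifying loupe, 40 mm across, 36 mm high, standing loose on the unit's top to the +y side of the window. Leave alone. Origin: centre of its underside.
- book: Bound book lying flat on the mat, 210 x 150 x 34 mm, cream with red spine and corners. Bystander. Origin: centre of its underside.
- glue_jar: Glue jar, 72 mm across, 100 mm high, standing on the mat. Bystander. Origin: centre of its underside.
- thread_spool: Wooden spool of cream thread, 44 mm across, 50 mm high, standing on the mat. Bystander. Origin: centre of its underside.
- bone_folder: Ivory-coloured bone folder, about 137 x 22 x 5 mm, lying on the mat beside the unit. Bystander. Origin: on its underside.
- awl: Bookbinder's awl with a wooden handle, 133 mm long, 28 mm thick, lying on the mat. Bystander. Origin: on its underside.
- steel_rule: Steel rule, 300 x 30 x 4 mm, lying on the mat. Bystander. Origin: centre of its underside.

How it is judged:
On the way, in this order (a step that is already met when the one before it is completed fails the run):
1. the exposure clock's knob is back at its zero stop (within 0.07 rad) (value of joint clock below 0.07 rad), for 0.2 s.
2. the shutter is held at half travel (60 mm within 7 mm) by the fingers (value of joint shutter between 0.053 and 0.067 m and contact force between the fingers and shutter above 1.5 N), for 0.5 s.
At the end, for the whole second after the job is handed in: The fingers hold the shutter still at half travel (opening 60 mm, within 7 mm) against its spring, and the clock's knob is still at zero (within 0.1 rad) (all of step 2 and velocity of joint shutter between -0.01 and 0.01 m/s and value of joint clock below 0.1 rad); the arm keeps its last pose, push and grip.
It fails at once if the shutter was opened more than 20 mm before the clock was back at zero (value of joint shutter above 0.02 m and value of joint clock above 0.15 rad).
It fails at once if the shutter ran more than 18 mm past half, letting light on the other half of the plate (value of joint shutter above 0.078 m).
It fails at once if the brass weight was shifted more than 8 mm on the plate (distance of weight from where it was at the start of the episode above 0.008 m).
It fails at once if a bystander on the bench was moved more than 20 mm (distance of any of loupe, book, glue_jar, thread_spool, bone_folder, awl, steel_rule from where it was at the start of the episode above 0.02 m).
It also fails if it takes over 64 s, if anything falls off the work surface, if the arm or the gripper's body presses on something with over 40 N, if the wrist force passes 120 N, or if a joint passes its speed limit or range.

### The arm

A 7-joint arm with a two-finger parallel gripper is mounted at the origin on the work surface. World frame = base frame: x ahead of the robot, y to its left, z up, the work surface at z = 0. Lengths are in m, angles in rad, forces in N, time in s.
With the tool pointing down it reaches from about 0.35 to 0.9 m from the base axis. Payload 19.9 kg.
Tool frame: the origin (TCP) lies between the finger pads; the fingertips stand 19 mm ahead of it and the grasp point (between the pads) is the TCP; z points along the fingers, y is the line along which they close (so a half turn about z gives the same grasp; the last joint's range is limited). The gripper opens to 94 mm and grips with 3 to 60 N. Pads are 16 mm wide; open, the fingers measure 119 mm over their backs; the gripper's body (75 mm by 177 mm) begins 78 mm behind the grasp point.
Start: joints at [1.115, 0.417, -0.01, 1.614, 0.005, 1.111, -0.053], TCP at [0.251, -0.572, 0.224] pointing down, gripper open.
Joint ranges: [-2.81, 2.81], [-0.39, 2.02], [-1.27, 1.25], [0.06, 2.57], [-1.19, 4.33], [0.19, 2], [-2.82, 2.82]. Speed limits (rad/s): [1.89, 1.89, 2.39, 2.39, 3.01, 3.01, 3.01].

### API

Orientations are given as a 3x3 rotation matrix whose columns are the frame's x, y, z axes.
In Python, from rig import robot gives the robot as it stands. Calls block until the motion is done:
- robot.move_ptp(position, orientation): joint-space move of the TCP to a pose.
- robot.move_linear(position, velocity=0.15, frame=None, threshold=None): straight line of the TCP; frame=None keeps the orientation; velocity is the mean speed in m/s. With threshold (N) it stops when the force on the tool has changed by that much, and returns True; else False.
- robot.goto_joints(angles): joint-space move.
- robot.gripper_to(opening): finger opening in m; the grip force is fixed at half the most; returns when the fingers have stopped.
- robot.pause(seconds).
- robot.ik(position, orientation): joint angles nearest the present ones, or None.
- robot.get_state(): the state.
- robot.grab_frame(name): name is "scene" or "top" or "wrist"; returns the picture (400x640x3 uint8, red, green, blue); there is no depth.
- robot.camera_info(name): a dict with "fx", "fy", "cx", "cy" (pixels), "dist" ([k1, k2, p1, p2, k3] as OpenCV has them; the pictures are not rectified), "rvec" (rotation vector, rad) and "tvec" (3), from world to camera coordinates, as OpenCV has them. Camera axes: x right, y down, z forward; pixel columns grow to the right and rows downward; lengths in m; the calibration is good to about 2 mm. A picture is of the moment at which its call begins: read the wrist's pose just before it. camera_info takes no time and is no camera call; for the wrist camera it gives the pose at the moment of the call.
A pose or a line that the arm cannot do raises robot.PlanningError and nothing moves.
- robot.sign_off(): hands the job in; it is judged then, once.
The state is a dict: "time": time; "qpos": joint angles; "joint_vel": joint speeds; "effort": joint torques, N m; "ee_pos": TCP position; "tool_rot": TCP orientation; "force": force on the tool from outside, world axes, zero at the start; "moment": the same for the moment, N m; "opening": finger opening in m; "grasp_force": force on a finger pad.
Only numpy, scipy, OpenCV 4.12 (cv2) and the standard library are available. Lean on these libraries where they do the work, as an engineer would, in place of code of your own. Each camera call takes 0.05 s, during which the arm holds its last target. There are 200 camera calls.

## Working session

There is one attempt and no reset: what is moved stays moved. The work goes in short steps, each a Python script; the robot and the scene stay as the last script left them, time stands still between calls to the robot, and variables do not carry over. Pictures are saved under pics/ and viewed, at most 10 in all, crops included, and the job is handed in when it is done.

```bash
mkdir -p pics; python3 - <<'E'
from rig import robot
import cv2
for n in ("top","scene"):
    cv2.imwrite(f"pics/{n}0.png",robot.grab_frame(n)[:,:,::-1])
    print(n,robot.camera_info(n))
print(robot.get_state())
E
```

```text
top {'fx': 363.01377225910596, 'fy': 363.01377225910596, 'cx': 323.3130739201392, 'cy': 201.36924059385663, 'dist': array([-0.07060569,  0.        ,  0.        ,  0.        ,  0.        ]), 'rvec': array([ 2.12753993, -2.18771366,  0.18041414]), 'tvec': array([-0.00321399,  0.52253962,  1.2569317 ])}
scene {'fx': 368.3706234585893, 'fy': 368.3706234585893, 'cx': 318.3650311580546, 'cy': 197.12648333589527, 'dist': array([-0.01096687,  0.        ,  0.        ,  0.        ,  0.        ]), 'rvec': array([ 1.81852562,  1.29323328, -0.71199374]), 'tvec': array([-0.17270672, -0.18405585,  1.77048761])}
{'time': 0.1, 'qpos': array([ 1.11550179,  0.41793158, -0.01030967,  1.61410128,  0.00470547,
        1.11069154, -0.05300517]), 'joint_vel': array([-0.00081672, -0.00216788,  0.00102279, -0.0028623 ,  0.00151968,
       -0.00042046,  0.00157392]), 'effort': array([ 1.12224570e-03, -8.52589130e+01,  6.39706124e-01, -4.26696610e+01,
       -4.88804234e-02,  1.63315760e-02,  5.19341233e-05]), 'ee_pos': array([ 0.2511717 , -0.57196673,  0.22388234]), 'tool_rot': array([[ 9.15597118e-01,  4.02096559e-01, -5.24823359e-04],
       [ 4.02096891e-01, -9.15596602e-01,  9.75907775e-04],
       [-8.81173264e-05, -1.10456819e-03, -9.99999386e-01]]), 'force': array([-0.14597651,  0.41273121,  0.36244601]), 'moment': array([0.00135712, 0.04843659, 0.01188924]), 'grasp_force': 0.0, 'opening': 0.09415308614465316}
```

View pics/top0.png

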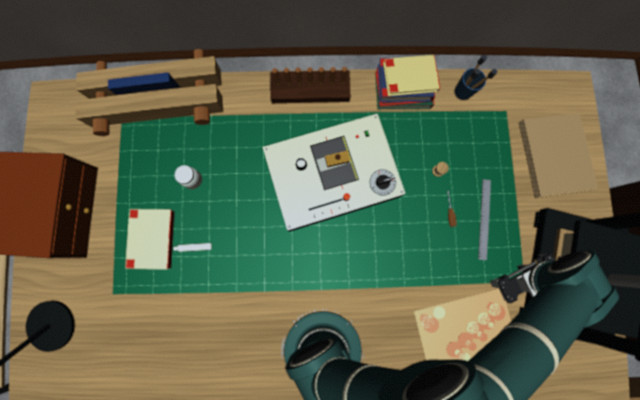

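View pics/scene0.png

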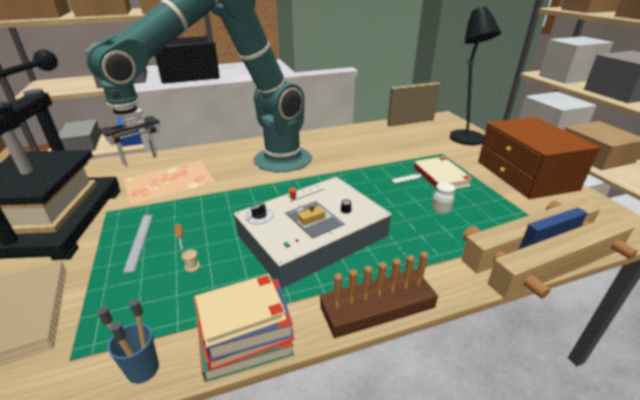

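The top view shows the unit with its corners at about (264,149), (377,115), (405,193) and (289,230). The dial is at (383,182) and the orange grip at (347,197). I'll enlarge this area.

```bash
python3 - <<'E'
import cv2
im=cv2.imread("pics/top0.png")[105:240,255:415]
cv2.imwrite("pics/crop0.png",cv2.resize(im,None,fx=4.4,fy=4.4,interpolation=cv2.INTER_CUBIC))
E
```

```text
(no output)
```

View pics/crop0.png

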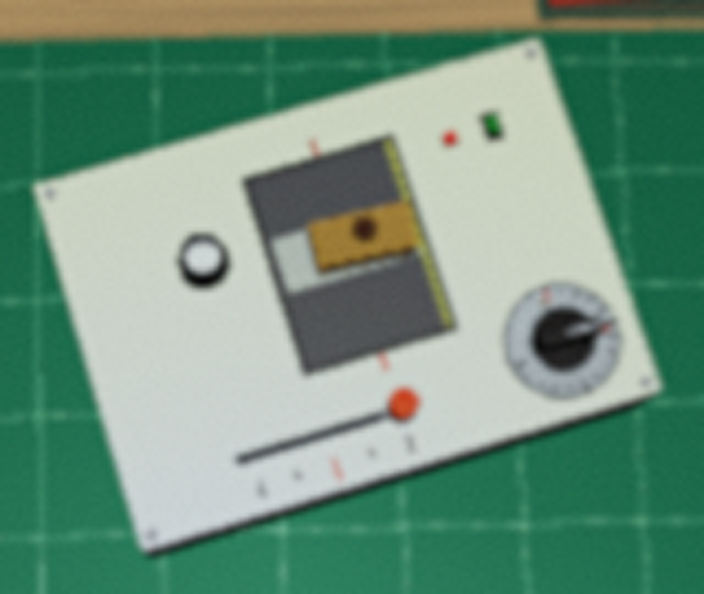

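Read from the enlarged crop:
- **Unit corners:** (36,185), (540,38), (662,390) and (145,552).
- **Clock:** the dial centre is at (562,340) and the needle tip at (608,325). The red tick at (547,295) puts the knob about 90° clockwise of zero.
- **Shutter:** shut.

Next I'll fit the unit's pose.

```bash
cat > h.py <<'E'
import numpy as np, cv2
from rig import robot
from scipy.optimize import least_squares
def proj(P,ci):
    K=np.array([[ci['fx'],0,ci['cx']],[0,ci['fy'],ci['cy']],[0,0,1.]])
    return cv2.projectPoints(np.array(P,float),ci['rvec'],ci['tvec'],K,ci['dist'])[0][:,0]
def W(u,p):  # unit frame (m) -> world; u = x,y,yaw
    p=np.atleast_2d(p); c,s=np.cos(u[2]),np.sin(u[2])
    return np.c_[u[0]+c*p[:,0]-s*p[:,1],u[1]+s*p[:,0]+c*p[:,1],0.003+p[:,2]]
def fit(pts,px,ci,u0):
    r=least_squares(lambda u:(proj(W(u,pts),ci)-px).ravel(),u0)
    return r.x,r.fun
def R(a):  # tool down, tool x axis at world angle a; closing axis a-90deg
    c,s=np.cos(a),np.sin(a)
    return np.array([[c,s,0],[s,-c,0],[0,0,-1.]])
E
python3 - <<'E'
from h import *
ci=robot.camera_info("top")
f=lambda c:(np.array(c)+.5)/4.4-.5+[255,105]
pts=[[.15,.21,.1],[.15,-.21,.1],[-.15,-.21,.1],[-.15,.21,.1]]
u,res=fit(pts,f([(36,185),(540,38),(662,390),(145,552)]),ci,[.6,0,.2])
print(u,res.round(2))
for n,p in dict(dial=[-.09,-.148,.1],tip_zero=[-.052,-.148,.1],grip=[-.105,-.01,.142]).items():
    print(n,W(u,p),(proj(W(u,p),ci)-[255,105]+.5)*4.4-.5)
# needle angle
for a in np.arange(1.2,2.1,.1):
    print(a.round(2),(proj(W(u,[-.09+.038*np.cos(a),-.148-.038*np.sin(a),.105]),ci)-[255,105])*4.4)
np.save("u.npy",u)
# ik check
k=W(u,[-.09,-.148,.132])[0]
for off in (0,np.pi):
  for a in (1.6,0): print(off,a,robot.ik(k,R(u[2]-a+off)))
for off in (0,np.pi): print(robot.ik(W(u,[-.105,.05,.128])[0],R(u[2]+off)))
E
```

```text
[ 0.62122356 -0.05492339  0.27407365] [-0.07  0.2  -0.04  0.12  0.23 -0.04 -0.13 -0.26]
dial [[ 0.57463967 -0.22175846  0.103     ]] [[563.58382627 340.41308054]]
tip_zero [[ 0.61122137 -0.21147356  0.103     ]] [[548.02609789 294.85872328]]
grip [[ 0.52284909 -0.09296896  0.145     ]] [[406.14294303 401.68136273]]
1.2 [[600.07930561 307.79559692]]
1.3 [[603.01519446 311.68401713]]
1.4 [[605.5548384  315.83153216]]
1.5 [[607.67272626 320.19736511]]
1.6 [[609.34742982 324.7385138 ]]
1.7 [[610.56182813 329.41015587]]
1.8 [[611.30329371 334.16607466]]
1.9 [[611.56383801 338.95910252]]
2.0 [[611.34021401 343.74157785]]
0 1.6 [ 0.22909395  0.49741257  0.11829569  1.71948048 -0.07036956  0.92882366
 -2.52137749]
0 0 [ 0.44808892  0.5016982  -0.17197622  1.71124541  0.10228387  0.93739212
 -1.06043847]
3.141592653589793 1.6 [ 0.65022261  0.53458168 -0.44517455  1.70377687  0.27025914  0.96446638
  0.34894501]
3.141592653589793 0 [ 0.81716345  0.59053739 -0.68369722  1.69793638  0.42886312  1.00806268
  1.82777885]
[ 0.34895879  0.35474758 -0.4037342   1.97665308  0.18346058  0.84504056
 -1.45131975]
[ 0.66345361  0.4388318  -0.79728883  1.96717768  0.39927615  0.89780424
  1.50358735]
```

The fit is within 0.3 px and the knob angle is about 1.6 rad. I'll move above the knob and check with the wrist camera.

```bash
python3 - <<'E'
from h import *
u=np.load("u.npy")
robot.move_ptp(W(u,[-.09,-.148,.23])[0],R(u[2]-1.6+np.pi))
ci=robot.camera_info("wrist"); im=robot.grab_frame("wrist")
cv2.imwrite("pics/w1.png",im[:,:,::-1]); np.save("ciw.npy",ci,allow_pickle=True)
print(robot.get_state()['time'],robot.get_state()['qpos'].round(2))
print('dial',proj(W(u,[[-.09,-.148,.1],[-.046,-.148,.1],[-.09,-.148,.138]]),ci))
for a in (1.4,1.5,1.6,1.7): print(a,proj(W(u,[-.09+.025*np.cos(a),-.148-.025*np.sin(a),.138]),ci))
E
```

```text
1.8917 [ 0.66  0.43 -0.46  1.62  0.2   1.14  0.4 ]
dial [[321.24631366 195.37148248]
 [363.999447   193.98998711]
 [321.42486662 205.6074744 ]]
1.4 [[326.87613144 231.07462846]]
1.5 [[324.20191068 231.46455462]]
1.6 [[321.501864   231.60201877]]
1.7 [[318.80108026 231.48583482]]
```

View pics/w1.png

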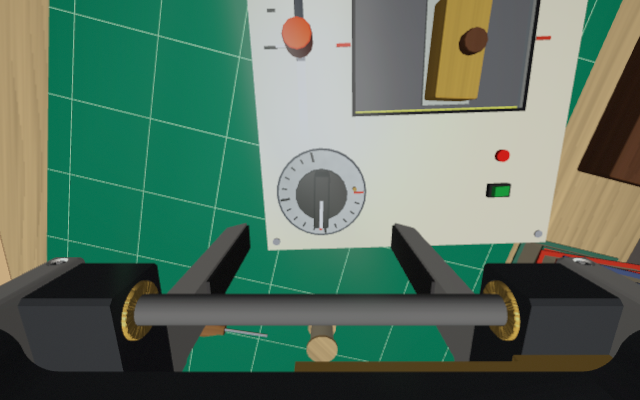

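The wrist view shows the dial centre at (321,192), against a predicted (321,195). The white line points straight down at (321,232), so the angle of 1.6 rad is right. I'll shift the dial 1.5 mm along the unit's +y, then grasp and turn.

```bash
python3 - <<'E'
from h import *
u=np.load("u.npy")
robot.gripper_to(.06)
k=W(u,[-.09,-.1465,.132])[0]
print(robot.move_linear(k+[0,0,.02],.12), robot.move_linear(k,.05,threshold=8))
robot.gripper_to(0)
s=robot.get_state(); print(s['time'],s['ee_pos']-k,s['opening'],s['grasp_force'],s['force'])
for a in list(np.arange(1.4,.1,-.2))+[.1,.03,-.03,-.07]:
    robot.move_ptp(k,R(u[2]-a+np.pi)); s=robot.get_state()
    print(round(a,2),round(s['time'],2),s['force'].round(1),s['moment'].round(2),round(s['opening'],4))
    if abs(s['moment'][2])>1.0 and a<.2: break
cv2.imwrite("pics/w2.png",robot.grab_frame("wrist")[:,:,::-1])
E
```

```text
False False
4.7167 [-5.50965271e-05 -3.53462416e-05 -1.83947579e-06] 0.013704410703112648 29.942176938056946 [-0.57091937 -0.01026905  1.40627023]
1.4 5.02 [-0.8  0.1  2.3] [0.13 0.17 0.05] 0.0138
1.2 5.32 [-1.8  0.2  2.6] [0.12 0.24 0.06] 0.0136
1.0 5.62 [-1.1  0.1  2.5] [0.2  0.27 0.08] 0.0137
0.8 5.92 [-1.1  0.7  3.1] [0.16 0.29 0.04] 0.0139
0.6 6.22 [-0.8  0.6  2.8] [0.17 0.37 0.06] 0.0137
0.4 6.52 [-1.6  0.7  3.4] [0.23 0.41 0.07] 0.0141
0.2 6.82 [-2.6  0.5  3.6] [0.19 0.44 0.03] 0.0136
0.1 7.07 [-2.5 -0.5  4. ] [0.26 0.51 0.05] 0.0139
0.03 7.32 [-2.6  0.2  4.7] [0.25 0.54 0.04] 0.0138
-0.03 7.57 [-2.5  1.3  3.8] [ 0.3   0.48 -0.31] 0.0136
-0.07 7.82 [-2.3  1.4  5.1] [ 0.41  0.5  -0.6 ] 0.0145
```

View pics/w2.png

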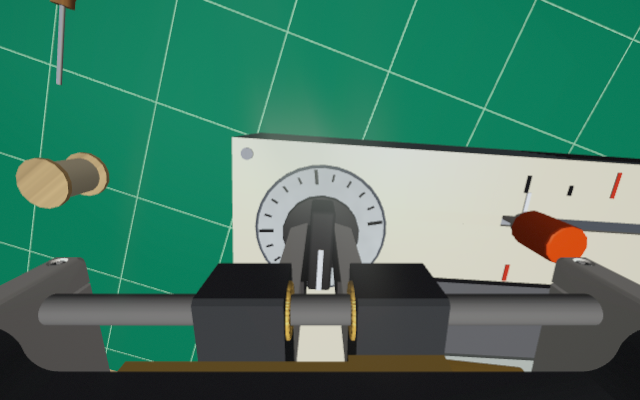

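The stop can be felt: the moment jumped to -0.6 N m. In the view the needle points away from the dial's far tick and the shutter is still shut. I'll release, go over the shutter grip and look.

```bash
python3 - <<'E'
from h import *
u=np.load("u.npy")
k=W(u,[-.09,-.1465,.132])[0]
robot.move_ptp(k,R(u[2]+np.pi))
robot.gripper_to(.05)
robot.move_linear(k+[0,0,.1],.12)
robot.move_ptp(W(u,[-.105,-.01,.23])[0],R(u[2]+np.pi))
robot.gripper_to(.06)
ci=robot.camera_info("wrist"); im=robot.grab_frame("wrist")
cv2.imwrite("pics/w3.png",im[:,:,::-1])
s=robot.get_state();print(s['time'],s['qpos'].round(2),s['force'],s['moment'])
print(proj(W(u,[[-.105,-.01,.142],[-.105,.05,.1],[-.09,-.148,.1],[-.046,-.148,.1],[-.15,-.21,.1]]),ci).round(1))
t=robot.grab_frame("top")[125:220,330:415]
cv2.imwrite("pics/t3.png",cv2.resize(t[:,:,::-1],None,fx=6,fy=6,interpolation=cv2.INTER_CUBIC))
E
```

```text
10.8917 [ 0.87  0.37 -0.93  1.81  0.33  1.12  1.68] [ 0.11803846  0.1483217  -0.08424966] [ 0.05515458 -0.12136745  0.0008098 ]
[[319.5 207.3]
 [377.7 195.7]
 [187.3 209.9]
 [192.1 248.8]
 [117.8 152.1]]
```

View pics/w3.png

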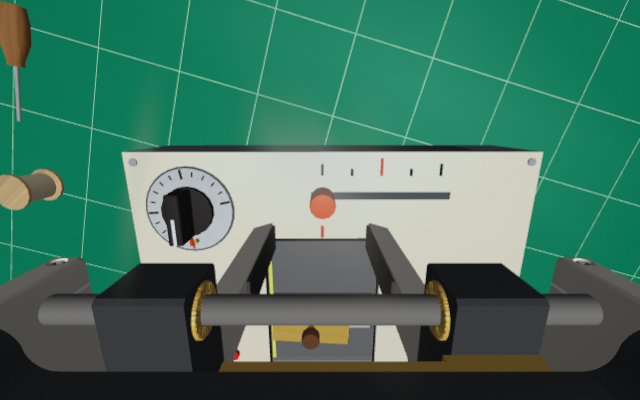

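The grip top is at (322,205) and the red half-way tick at x=382. The knob's angle is hard to judge because of parallax, so I'll enlarge it and project the expected line position.

```bash
python3 - <<'E'
from h import *
u=np.load("u.npy"); ci=robot.camera_info("wrist")
im=cv2.imread("pics/w3.png")[155:265,135:245]
cv2.imwrite("pics/c3.png",cv2.resize(im,None,fx=5,fy=5,interpolation=cv2.INTER_CUBIC))
for a in (-.1,0,.1,.2,.3,.4):
  print(a,[((proj(W(u,[-.09+r*np.cos(a),-.145-r*np.sin(a),z]),ci)[0]-[135,155])*5).round() for r,z in ((.004,.138),(.025,.138),(.036,.105))])
E
```

```text
-0.1 [array([191., 355.]), array([216., 460.]), array([302., 443.])]
0 [array([189., 355.]), array([203., 461.]), array([285., 444.])]
0.1 [array([186., 355.]), array([190., 460.]), array([268., 443.])]
0.2 [array([184., 355.]), array([176., 458.]), array([251., 441.])]
0.3 [array([182., 354.]), array([163., 455.]), array([234., 437.])]
0.4 [array([180., 354.]), array([150., 451.]), array([217., 431.])]
```

View pics/c3.png

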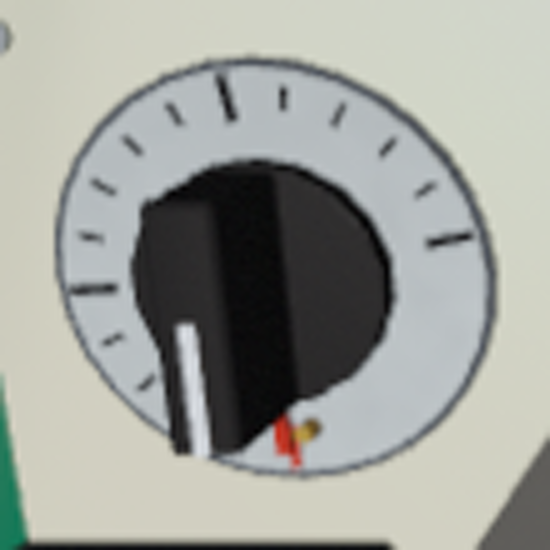

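View pics/t3.png

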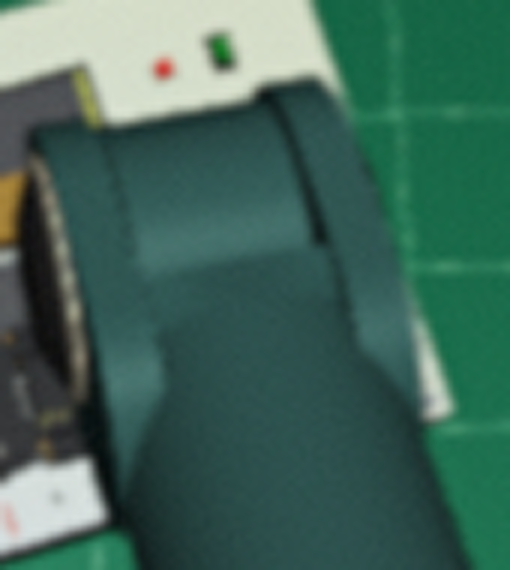

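The white line's slope gives about 0.03 rad and the needle lies on the red tick, so the clock is at zero. The top view is blocked by the arm. Next I'll grasp the shutter grip and find its shut stop by force, then slide 60 mm from there.

```bash
python3 - <<'E'
from h import *
u=np.load("u.npy"); yd=np.array([-np.sin(u[2]),np.cos(u[2]),0])
def show(t):
    s=robot.get_state(); print(t,round(s['time'],2),'F',s['force'].round(1),'Fy',round(s['force']@yd,2),'y',round((s['ee_pos']-W(u,[-.105,-.01,.131])[0])@yd*1e3,2),round(s['opening'],4),round(s['grasp_force'],1))
g=W(u,[-.105,-.008,.131])[0]
robot.move_linear(g+[0,0,.03],.12)
print(robot.move_linear(g,.05,threshold=8)); show('down')
robot.gripper_to(0); show('grip')
for i in range(1,9):
    robot.move_linear(g-yd*.001*i,.02); show(-i)
    if robot.get_state()['force']@yd>8: break
E
```

```text
False
down 12.42 F [ 0.3 -1.4 -0.6] Fy -1.41 y 2.05 0.0599 0.0
grip 13.07 F [ 0.5 -1.9  0.7] Fy -1.96 y 1.7 0.0233 30.0
-1 13.32 F [-1.5  3.2  4. ] Fy 3.44 y 1.52 0.0233 30.0
-2 13.57 F [-5.3  8.5  6.2] Fy 9.58 y 1.42 0.0238 30.0
```

The shut stop is at y≈1.6 mm on this scale, so half-way is at about 61.6 mm. I'll slide there.

```bash
python3 - <<'E'
from h import *
u=np.load("u.npy"); yd=np.array([-np.sin(u[2]),np.cos(u[2]),0]); b=W(u,[-.105,-.01,.131])[0]
def show(t):
    s=robot.get_state(); print(t,round(s['time'],2),'F',s['force'].round(1),'Fy',round(s['force']@yd,2),'y',round((s['ee_pos']-b)@yd*1e3,2),round(s['opening'],4),round(s['grasp_force'],1))
for y in (.02,.05,.0618):
    robot.move_linear(b+yd*y,.05); show(y)
robot.pause(.8); show('hold')
ci=robot.camera_info("wrist"); im=robot.grab_frame("wrist")
cv2.imwrite("pics/w4.png",im[:,:,::-1])
E
```

```text
0.02 14.12 F [ 0.9 -3.6  2.3] Fy -3.74 y 19.75 0.0234 30.0
0.05 14.88 F [ 1.2 -6.   1.3] Fy -6.05 y 49.31 0.0234 30.0
0.0618 15.26 F [ 2.4 -7.1  1.7] Fy -7.53 y 61.09 0.0235 30.0
hold 16.06 F [ 1.3 -7.7  1. ] Fy -7.79 y 60.87 0.0232 30.0
```

View pics/w4.png

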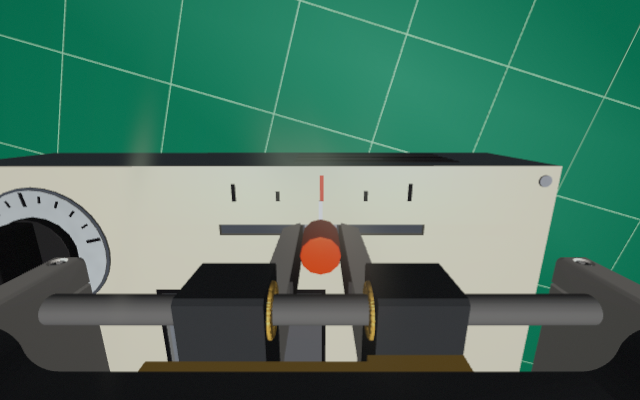

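The grip at (320,255) lines up with the red tick at x=321. The spring force is 7.8 N, which matches half travel, and the shutter is steady.

```bash
python3 -c "
from rig import robot
print(robot.sign_off())"
```

```text
the job is handed in; nothing more can be done
None
```

I turned the clock knob back to its zero stop, then opened the shutter to the red half-way mark (about 59 mm of travel, 7.8 N of spring force) and handed the job in with the gripper still holding it there; no verdict came back.

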